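# Lay out the cheese tasting board and rotate the jar feeder

## Task

Lay out the tasting board around its bowl of cheese, left and right as the robot sees them: stand the oldest jar, which is the front one in the sloped feeder, in the round well on the right, the cup of wooden picks in the round well on the left, and the price card in the groove behind the bowl. Refill the feeder from the back with the new jar, which stands alone on the counter, so that the two older jars slide down to the front and the new one is last in line. Everything ends upright and fully seated, and the bowl stays where it is.

Things in the scene. Friction and masses are not known exactly. Their poses are not given: they have to be found in the camera images.
- tasting_board: Wooden board fixed on the counter, 232 x 262 x 18 mm. Origin: middle of its underside; x to its back edge (away from the robot), y left, z up. Seats sunk 5 mm into its top (floors at z 13 mm): bowl's seat at x -46, y 0 mm; round wells 64 mm across at x 53, y 88 (left) and x 53, y -88 (right); groove 46 mm (x) by 92 mm (y) centred at x 84, y 0, behind the bowl.
- bowl: Glazed white bowl of cheese cubes, 124 mm across the rim and 46 mm high, standing loose in its seat in the board. Origin: centre of the underside.
- jar_feeder: Gravity feeder fixed on the counter: one slippery grey lane, 160 mm long, 68 wide, full with three jars. Origin: under the lane's middle, at counter height; x points up the lane to its open back end, y left. Lane floor: rises 13 deg to +x, 38 mm high at x 0, ends at x 74. Clear front stop 24 mm high; flared guides 17 mm high, 56 mm apart at the floor, 66 at the top. A pen lies 65 mm to its left.
- feeder_back_place (a point): Where the centre of the rearmost jar in the full feeder lies, 30 mm behind the feeder's origin and 84 mm above the counter. Jars stand square to the sloping floor (leaning 13 deg to the front) and slide down by themselves until they touch the next jar or the stop, one jar's width (48 mm) apart; a jar set down 5 to 10 mm farther up the slope slides forward to its place.
- jar_front_mid (a point): The oldest jar: the front (lowest, at the stop) of the three in the feeder. All four jars are alike: amber glass, paper label, round metal cap; body 48 mm across and straight up to about 53 mm above the base, cap 43 mm across, 76 mm tall in all, about 0.15 kg. Point: its centre, 38 mm above its base; z along the jar's axis.
- jar_middle_mid (a point): The second jar in the feeder; same shape. Point: its centre, 38 mm above its base.
- jar_back_mid (a point): The third jar in the feeder, at the high back end; same shape. Point: its centre, 38 mm above its base.
- jar_new_mid (a point): The new jar: the only jar standing by itself on the counter, in the row with the cup of picks and the card in front of the slicer; same shape. Point: its centre, 38 mm above its base.
- picks_mid (a point): Small white round cup full of thin wooden picks, standing on the counter: the cup is 51 mm across and 50 mm high, the picks reach 74 mm. Point: on its axis, 36 mm above its base.
- card_mid (a point): Black price card standing on the counter on a black foot: the card is upright, 75 mm wide, up to 10 mm thick and 62 mm high in all; the foot is 30 x 60 mm and 8 mm high. Point: half-way up (31 mm above the base), on the centre; x is square to the card's face, y along its width.

How it is judged:
By the outcome, as a careful person would: the job done as asked, in the order asked, and still so for the second after the job is handed in, with the robot touching nothing.
It also fails if it takes over 144 s, if anything falls off the work surface, if the arm or the gripper's body presses on something with over 40 N, if the wrist force passes 120 N, or if a joint passes its speed limit or range.

## Robot

A 6-joint arm with a two-finger parallel gripper is mounted at the origin on a cart in front of the work surface, level with it; the furniture and walls round the work are solid. World frame = base frame: x ahead of the robot, y to its left, z up, the work surface at z = 0. Lengths are in mm, angles in rad, forces in N, time in s.
With the tool pointing down it reaches from about 250 to 725 mm from the base axis. Payload 4 kg.
Tool frame: the origin (TCP) lies midway between the tips of the shut fingers; the grasp point (between the pads) lies 19 mm behind it; z points along the fingers, y is the line along which they close (so a half turn about z gives the same grasp; the last joint's range is limited). The gripper opens to 85 mm and grips with 20 to 120 N. Pads are 22 mm wide; open, the fingers measure 114 mm over their backs; the gripper's body (76 mm by 85 mm) begins 54 mm behind the grasp point. The pads swing forward as they close: fully open they stand 13 mm farther back than shut.
Start: joints at [1.247, 0.241, 0.005, 1.335, 0, 1.571], TCP at [159.084, 474.017, 231.306] pointing down, gripper open.
Joint ranges: [-2.72, 2.72], [-1.05, 1.87], [-1.09, 1.28], [-1.99, 2.15], [-1.42, 1.44], [-3.14, 3.14]. Speed limits (rad/s): [2.79, 2.79, 3.14, 3.14, 3.14, 3.14].

## Interface

Orientations are given as a 3x3 rotation matrix whose columns are the frame's x, y, z axes.
In Python, from station import get_state, vision, order, models gives the robot as it stands.
- The arm moves only by the tool play_rows, never from a script. Its argument "targets" is a list of rows, each a list of 3 entries, a list of its own where there are three numbers: the shift along the tool's x, y, z in m, then the turn, a rotation vector about the tool's x, y, z in rad, then the finger opening in m, from 0 to 0.0854. A call has 1 to 8 rows; each row is the pose to reach, as a shift and turn from the pose commanded when the call began, along the tool's axes at that moment; what a row does not reach only later rows make up. A row lasts 1/8 s, in which the tool goes at most 62.5 mm and 10.7 degrees, less where a joint would pass 70% of its speed; a pose out of reach is approached as far as the arm can. A call with a gripper value outside its range is refused whole. The fingers move at their own pace and stop on an object; "squeeze" is the grip in N (left out, the last holds). Time passes only in rows, so rows that repeat a pose let the fingers close. It gives the time, the measured TCP pose, the force, the opening and the grip force at its end, in the units of the state.
- get_state(): the state, without advancing time (a new reading comes with each control period).
- vision.camera(name): name is "side" or "top"; returns a dict with "image" (420x560x3 uint8, red, green, blue), "depth" (420x560 float32, mm along the optical axis (not along the pixel's ray), 0 where there is no reading), "fx", "fy", "cx", "cy" (pixels), "rvec" (rotation vector, rad) and "tvec" (3), from world to camera coordinates, as OpenCV has them. Camera axes: x right, y down, z forward; pixel columns grow to the right and rows downward; lengths in mm; the calibration is good to about 2 mm. A picture is of the moment at which its call begins.
- order.finish_job(): hands the job in; it is judged then, once.
Trained networks look in a picture, given as the dict that the camera call returned (one of the last four; its "shot" number tells which), for a name from the list of things; names that differ only in an ending like _2 or _b are one class to them, and where a whole thing is asked for, a point or a joint stands for the part that bears it (a point fixed in the world has none). Each returns a list of dicts, best first, with "p" (0 to 1); they miss things now and then, are a little off and sometimes report something else, mostly with a low value. They report only what shows in the picture. A call takes as long as a camera call.
- models.recognise(picture, label): "at" ([x, y, z] in mm, in world coordinates, good to about 4 mm: the middle of the surface that is visible of it).
- models.silhouettes(picture, label): "mask" (420x560 bool, what is visible of it).
The state is a dict: "time": time; "joints": joint angles; "joint_velocities": joint speeds; "tau": joint torques, N m; "tool_pos": TCP position; "tool_rot": TCP orientation; "contact_force": force on the tool from outside, world axes, zero at the start; "wrist_torque": the same for the moment, N m; "width": finger opening in mm; "finger_force": force on a finger pad.
Only numpy, scipy, OpenCV 4.12 (cv2) and the standard library are available. Lean on these libraries where they do the work, as an engineer would, in place of code of your own. Each camera call takes 0.05 s, during which the arm holds its last target. There are 200 camera calls.

## Working session

There is one attempt and no reset: what is moved stays moved. The work goes in short steps, Python scripts to look and compute and a tool call to move; the robot and the scene stay as the last step left them, time stands still between calls to the robot, and variables do not carry over. Pictures are saved under pics/ and viewed, at most 15 in all, crops included, and the job is handed in when it is done.

Besides the shell and the picture viewer there is one more tool, called by a JSON object that holds its "method" and its "body", one argument or row to a line. play_rows: Moves the arm, as the interface text tells. Its arguments: {"type":"object","properties":{"targets":{"type":"array"},"squeeze":{"type":"number"}},"required":["targets"]}

```bash
mkdir -p pics; cat > h.py <<'E'
import numpy as np, cv2
from station import get_state, vision, order, models
def cam(n):
    c=vision.camera(n); c['R']=cv2.Rodrigues(np.array(c['rvec'],float))[0]; c['t']=np.array(c['tvec'],float).ravel(); return c
def pts(c,mask=None):
    d=c['depth']; m=d>0
    if mask is not None: m&=mask
    v,u=np.nonzero(m); z=d[v,u]
    P=np.stack([(u-c['cx'])/c['fx']*z,(v-c['cy'])/c['fy']*z,z],1)
    return (P-c['t'])@c['R']
def proj(c,p):
    q=c['R']@np.array(p,float)+c['t']; return c['fx']*q[0]/q[2]+c['cx'],c['fy']*q[1]/q[2]+c['cy']
def save(c,n): cv2.imwrite('pics/'+n,c['image'][:,:,::-1])
E
python3 - <<'E'
from h import *
np.set_printoptions(precision=1,suppress=True)
s=get_state(); print(s['time'],s['tool_pos'],s['tool_rot'],s['width'])
for n in ['top','side']:
    c=cam(n); save(c,n+'0.png'); print(n,-c['R'].T@c['t'],c['R'][2],c['fx'])
    for l in ['tasting_board','bowl','jar_feeder','jar_front_mid','jar_new_mid','picks_mid','card_mid']:
        r=models.recognise(c,l)
        for k in r[:5]: print(l,np.array(k['at']),round(k['p'],2),np.round(proj(c,k['at'])))
E
```

```text
0.0 [158.9 473.4 230.4] [[-0.9  0.3 -0. ]
 [ 0.3  0.9 -0. ]
 [-0.  -0.  -1. ]] 85.52736745801582
top [ 227.1   45.7 1312.7] [ 0.2  0.  -1. ] 502.89968846868635
tasting_board [ 526.  -292.1   19. ] 0.98 [407. 189.]
bowl [ 467.1 -303.6   44.3] 0.89 [415. 209.]
bowl [398.4 370.1  78.5] 0.74 [148. 235.]
jar_feeder [511.2 -24.9  45.4] 0.64 [306. 193.]
jar_front_mid [438.7 -25.1  93.9] 0.81 [308. 217.]
jar_new_mid [398.5 371.4  77.6] 0.88 [148. 235.]
picks_mid [418.1 281.8  29.5] 0.77 [187. 230.]
card_mid [389.6 190.3   9. ] 0.5 [224. 241.]
side [460.3 842.3 562.2] [ 0.  -0.9 -0.5] 394.41326266481343
tasting_board [ 546.4 -271.5   17.4] 0.72 [260. 181.]
tasting_board [389.3 191.8  31.5] 0.27 [318. 275.]
bowl [ 466.7 -315.6   46. ] 0.65 [286. 168.]
jar_feeder [522.9   1.1  36.3] 0.79 [261. 222.]
jar_feeder [401.3 393.3  49.9] 0.33 [318. 345.]
jar_front_mid [445.1 -13.9  73.2] 0.71 [293. 208.]
jar_front_mid [404.3 392.9  50.9] 0.38 [316. 344.]
jar_new_mid [404.9 394.9  50.7] 0.84 [316. 345.]
picks_mid [418.1 291.3  37.5] 0.79 [306. 306.]
picks_mid [446.9 -16.   77. ] 0.61 [292. 206.]
card_mid [392.2 191.   30.6] 0.55 [317. 275.]
```

View pics/top0.png

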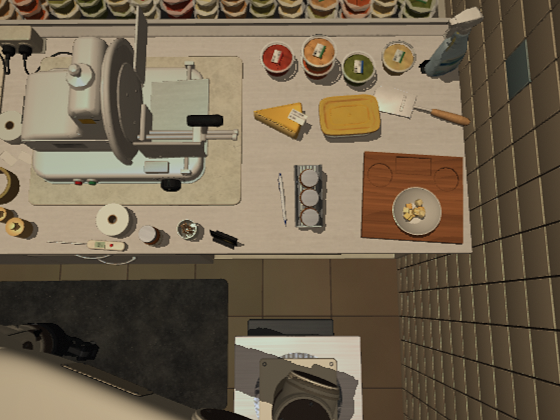

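View pics/side0.png

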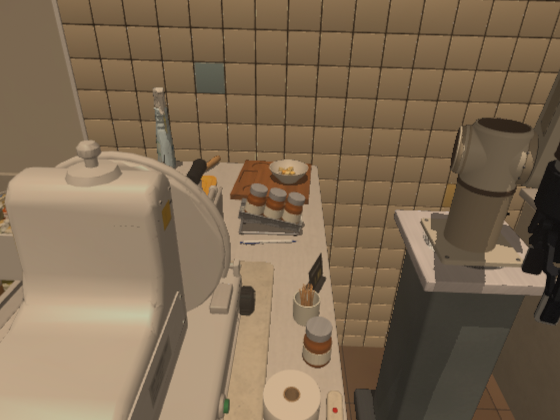

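```bash
python3 - <<'E'
from h import *
np.set_printoptions(precision=1,suppress=True)
T=cam('top'); S=cam('side')
def rect(P): 
    r=cv2.minAreaRect(P[:,:2].astype(np.float32)); return np.array(r[0]),np.array(r[1]),r[2]
for c,n in((T,'top'),(S,'side')):
    for l in ['tasting_board','bowl','jar_feeder','jar_front_mid','jar_new_mid','picks_mid','card_mid']:
        for k in models.silhouettes(c,l)[:3]:
            P=pts(c,k['mask']); 
            if len(P)<20: continue
            print(n,l,round(k['p'],2),len(P),'med',np.median(P,0),'lo',np.percentile(P,2,0),'hi',np.percentile(P,98,0))
            if n=='top' and l in('tasting_board','jar_feeder','bowl','card_mid'):
                Q=P
                if l=='tasting_board': Q=P[(abs(P[:,2]-18)<8)]
                if l=='bowl': Q=P[P[:,2]>30]
                print('   rect',*rect(Q))
                if l=='card_mid': print('   tall',*rect(P[P[:,2]>40]) if (P[:,2]>40).sum()>4 else '', (P[:,2]>40).sum())
# cap tops in top view: connected clusters by height
P=pts(T)
for nm,box in (('feeder',(400,580,-80,30)),('new',(360,450,330,410)),('picks',(380,460,250,320)),('card',(350,430,150,240))):
    m=(P[:,0]>box[0])&(P[:,0]<box[1])&(P[:,1]>box[2])&(P[:,1]<box[3]); Q=P[m]
    if nm=='feeder':
        H=Q[Q[:,2]>68]; print(nm,'high',len(H),*rect(H)); 
        k=cv2.kmeans(H.astype(np.float32),3,None,(3,100,.01),10,cv2.KMEANS_PP_CENTERS); print(k[2])
        for i in range(3): print(rect(H[k[1].ravel()==i]), cv2.minEnclosingCircle(H[k[1].ravel()==i][:,:2].astype(np.float32)))
    else:
        t={'new':65,'picks':40,'card':40}[nm]; H=Q[Q[:,2]>t]; print(nm,len(H),H.mean(0),H[:,2].max(), rect(H)); print(cv2.minEnclosingCircle(H[:,:2].astype(np.float32)))
        L=Q[(Q[:,2]>4)]; print('  low',rect(L))
i=cv2.resize(T['image'][150:250,130:470],None,fx=2.3,fy=2.3,interpolation=2); cv2.imwrite('pics/t1.png',i[:,:,::-1])
i=cv2.resize(S['image'][150:380,210:360],None,fx=2.6,fy=2.6,interpolation=2); cv2.imwrite('pics/s1.png',i[:,:,::-1])
E
```

```text
top tasting_board 0.8 7005 med [ 527.1 -293.9   16.5] lo [ 391.9 -433.3    6.8] hi [ 621.1 -175.7   22.7]
   rect [ 507.8 -305.4] [264.4 233.2] 86.26854705810547
top bowl 0.59 1892 med [ 464.4 -307.8   40.5] lo [ 407.2 -359.5   16.7] hi [ 519.4 -247.9   59.4]
   rect [ 462.  -301.9] [122.1 122.3] 44.58582305908203
top bowl 0.35 380 med [419.2 283.3  26.2] lo [393.5 257.9  -0.2] hi [441.6 305.6  70.8]
   rect [418.1 282.1] [50.8 48.1] 46.41938781738281
top jar_feeder 0.87 739 med [513.5 -14.2  46.6] lo [424.3 -62.3  20.8] hi [582.1   6.9  67.9]
   rect [503.2 -28.1] [162.8  70.9] 0.8617974519729614
top jar_front_mid 0.88 326 med [440.6 -25.7  97. ] lo [419.7 -50.2  20.3] hi [469.2  -5.2 105.1]
top jar_new_mid 0.81 403 med [398.5 368.2  72.4] lo [378.1 352.6  -0.1] hi [422.5 393.3  79.6]
top picks_mid 0.65 354 med [418.8 283.3  26.4] lo [393.4 258.1   0.4] hi [440.7 305.3  70.9]
top card_mid 0.83 342 med [395.3 189.4   9.9] lo [375.4 157.5  -4. ] hi [418.2 224.7  61.7]
   rect [398.8 192.6] [81.9 34.9] 68.11637878417969
   tall [397.6 189.2] [71.9  5.7] 67.42586517333984 78
side tastin
[... 1392 characters left out ...]
74.8] 82.3602144212098 (array([401.2, 375.6]), array([41.8, 41.6]), 23.634218215942383)
((401.8115234375, 375.085693359375), 21.979389190673828)
  low (array([403.1, 370.9]), array([76. , 83.4]), 8.804380416870117)
picks 131 [418.3 282.2  51.7] 76.5042779086401 (array([418.1, 282.1]), array([50.8, 48.1]), 46.41938781738281)
((417.926513671875, 282.3688659667969), 25.870502471923828)
  low (array([415.4, 284.9]), array([67.9, 69.3]), 89.75007629394531)
card 78 [397.3 188.7  54.1] 65.13860664215976 (array([397.6, 189.2]), array([71.9,  5.7]), 67.42586517333984)
((396.85015869140625, 189.54080200195312), 36.017669677734375)
  low (array([394. , 194.8]), array([63.3, 84.6]), 0.10685831308364868)
```

View pics/t1.png

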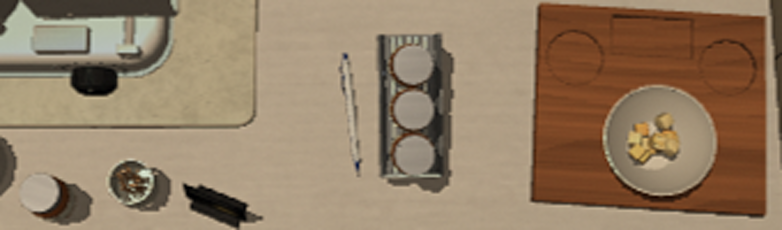

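View pics/s1.png

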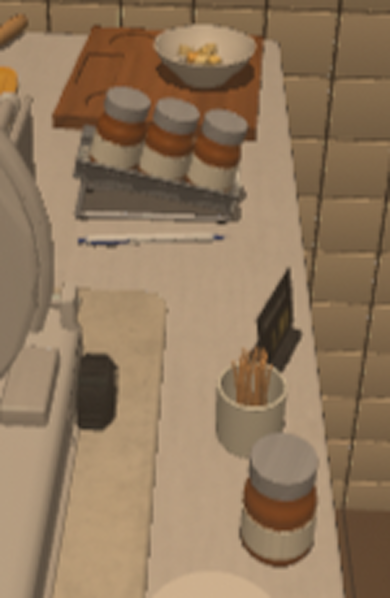

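```bash
cat >> h.py <<'E'
from scipy.spatial.transform import Rotation as Ro
def pose(psi,tilt=0):
    # tool z down; tilt: jar axis leans by tilt deg toward -x ; psi: world yaw of tool y
    p=np.radians(psi); y=np.array([np.cos(p),np.sin(p),0]); z=np.array([0,0,-1.]); R=np.stack([np.cross(y,z),y,z],1)
    return Ro.from_euler('y',-tilt,degrees=True).as_matrix()@R
def step(pos,R,s=None,frm=None):
    s=s or get_state(); p0,R0=(np.array(s['tool_pos']),np.array(s['tool_rot'])) if frm is None else frm
    d=R0.T@(np.array(pos)-p0)/1000; r=Ro.from_matrix(R0.T@R).as_rotvec()
    print('shift',np.round(d,4).tolist(),'turn',np.round(r,4).tolist(),'rows',round(max(np.linalg.norm(d)/.0625,np.degrees(np.linalg.norm(r))/10.7),1))
E
python3 - <<'E'
from h import *
np.set_printoptions(precision=1,suppress=True)
T=cam('top'); P=pts(T)
a=np.array([-np.sin(np.radians(13)),0,np.cos(np.radians(13))])
F=P[(P[:,0]>400)&(P[:,0]<600)&(abs(P[:,1]+28)<60)]
u=F[:,0]*a[2]-F[:,2]*a[0]; w=F@a
print(np.histogram(w[F[:,2]>80],bins=12))
H=F[(F[:,2]>75)]; uH=H[:,0]*a[2]-H[:,2]*a[0]; wH=H@a
top=np.median(wH); sel=abs(wH-top)<6; print('top w',top,sel.sum())
k=cv2.kmeans(np.stack([uH[sel],H[sel,1]],1).astype(np.float32),3,None,(3,100,.01),10,2)
for i in range(3):
    q=H[sel][k[1].ravel()==i]; r=cv2.minEnclosingCircle(np.stack([uH[sel],H[sel,1]],1)[k[1].ravel()==i].astype(np.float32)); print('cap',q.mean(0),r,len(q),'centre',q.mean(0)-38*a)
W=P[(P[:,1]<-400)&(P[:,0]>300)&(P[:,0]<700)]
for z in range(-20,400,40):
    m=abs(W[:,2]-z)<20; print(z,m.sum(),np.percentile(W[m,1],[5,50,95]) if m.sum()>5 else '')
s=get_state(); step([430,-28,200],pose(90,13)); step([430,-28,200],pose(-90,13))
R=P[(P[:,1]>405)&(P[:,1]<520)&(P[:,0]>350)&(P[:,0]<500)&(P[:,2]>20)]; print('roll',R.min(0),R.max(0))
E
```

```text
(array([  1,   2,  17,  20,  27,   5,   0,   3,   7, 113, 460, 144]), array([-48.2, -43.8, -39.5, -35.1, -30.8, -26.4, -22.1, -17.7, -13.4,
        -9. ,  -4.7,  -0.4,   4. ]))
top w -2.7781880135795576 708
cap [438.1 -28.9  98.7] ((448.6835632324219, -29.155776977539062), 21.209896087646484) 236 centre [446.7 -28.9  61.7]
cap [531.8 -27.3 120.3] ((545.1409912109375, -27.533506393432617), 21.611328125) 240 centre [540.4 -27.3  83.2]
cap [485.  -28.2 109.4] ((497.2122802734375, -27.925193786621094), 21.378026962280273) 232 centre [493.5 -28.2  72.4]
-20 1578 [-473.5 -469.8 -409.8]
20 2646 [-473.5 -434.9 -403.4]
60 965 [-474.2 -472.1 -470.3]
100 1095 [-474.  -472.  -470.2]
140 1211 [-474.8 -472.1 -470.4]
180 1339 [-474.1 -472.1 -470.4]
220 1525 [-475.1 -472.2 -470.4]
260 1621 [-474.3 -472.1 -470.5]
300 1836 [-474.2 -472.1 -470.5]
340 2067 [-474.9 -472.2 -470.5]
380 2137 [-473.9 -472.  -470.4]
shift [-0.4166, -0.3897, 0.0313] turn [-0.0367, -0.2249, -0.3224] rows 9.1
shift [-0.4166, -0.3897, 0.0313] turn [-0.3192, 0.0521, 2.8013] rows 15.1
roll [371.6 405.   20.1] [500.  519.5  48.2]
```

```bash
python3 - <<'E'
from h import *
step([424,-28.9,159],pose(90,13))
E
```

```text
shift [-0.4112, -0.3925, 0.0723] turn [-0.0367, -0.2249, -0.3224] rows 9.2
```

{"method": "play_rows", "body": {
  "targets": [
    [[-0.411,-0.3925,0.072],[-0.037,-0.225,-0.322],0.085],
    [[-0.411,-0.3925,0.072],[-0.037,-0.225,-0.322],0.085],
    [[-0.411,-0.3925,0.072],[-0.037,-0.225,-0.322],0.085],
    [[-0.411,-0.3925,0.072],[-0.037,-0.225,-0.322],0.085],
    [[-0.411,-0.3925,0.072],[-0.037,-0.225,-0.322],0.085],
    [[-0.411,-0.3925,0.072],[-0.037,-0.225,-0.322],0.085],
    [[-0.411,-0.3925,0.072],[-0.037,-0.225,-0.322],0.085],
    [[-0.411,-0.3925,0.072],[-0.037,-0.225,-0.322],0.085]
  ],
  "squeeze": 40
}}

```text
time: 2.65
tool_pos: [391.1, 33.2, 169.0]
tool_rot: [[-0.974, 0.0, 0.228], [0.001, 1.0, 0.001], [-0.228, 0.001, -0.974]]
contact_force: [0.8, 1.4, 0.3]
width: 85.2
finger_force: 0.0
```

```bash
python3 - <<'E'
from h import *
s=get_state(); print(s['time'],s['tool_pos'],s['joints'],s['width'])
step([424,-28.9,159],pose(90,13)); step([451.2,-28.9,42.2],pose(90,13))
E
```

```text
2.65 [391.08677832  33.22923663 168.99452097] [ 0.10207167 -0.10753708 -0.57110227  0.87875503 -0.02238511  0.09992703] 85.22982095486819
shift [-0.0298, -0.0621, 0.0172] turn [0.0008, 0.0027, -0.0005] rows 1.1
shift [-0.0297, -0.0622, 0.1371] turn [0.0008, 0.0027, -0.0005] rows 2.5
```

{"method": "play_rows", "body": {
  "targets": [
    [[-0.03,-0.062,0.017],[0,0,0],0.085],
    [[-0.03,-0.062,0.017],[0,0,0],0.085],
    [[-0.03,-0.062,0.06],[0,0,0],0.085],
    [[-0.03,-0.062,0.06],[0,0,0],0.085],
    [[-0.03,-0.062,0.06],[0,0,0],0.085],
    [[-0.03,-0.062,0.06],[0,0,0],0.085]
  ]
}}

```text
time: 3.4
tool_pos: [433.7, -26.2, 118.3]
tool_rot: [[-0.974, -0.001, 0.228], [-0.001, 1.0, 0.0], [-0.228, 0.0, -0.974]]
contact_force: [0.1, 0.1, 0.8]
width: 85.3
finger_force: 0.0
```

```bash
python3 - <<'E'
from h import *
c=cam('side'); i=cv2.resize(c['image'][100:270,180:360],None,fx=3,fy=3); cv2.imwrite('pics/s2.png',i[:,:,::-1])
s=get_state(); print(s['tool_pos'])
step([451.2,-28.9,42.2],pose(90,13))
E
```

```text
[433.72570568 -26.34819135 118.22611982]
shift [0.0003, -0.0026, 0.078] turn [0.0003, 0.0028, 0.0009] rows 1.2
```

View pics/s2.png

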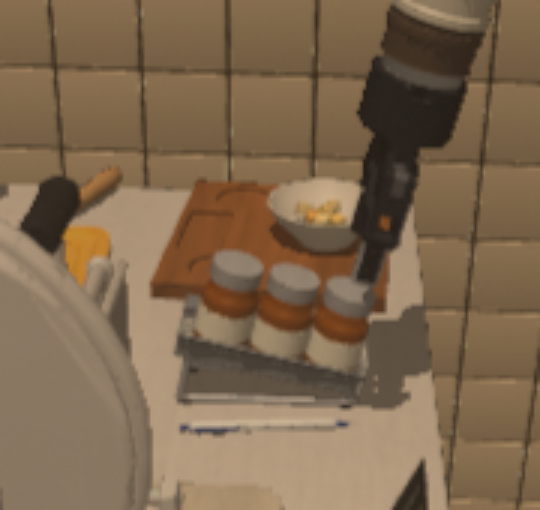

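{"method": "play_rows", "body": {
  "targets": [
    [[0,-0.0026,0.04],[0,0,0],0.085],
    [[0,-0.0026,0.06],[0,0,0],0.085],
    [[0,-0.0026,0.077],[0,0,0],0.085],
    [[0,-0.0026,0.077],[0,0,0],0.085],
    [[0,-0.0026,0.077],[0,0,0],0.085]
  ]
}}

```text
time: 4.08
tool_pos: [450.9, -29.4, 42.7]
tool_rot: [[-0.974, 0.0, 0.227], [0.0, 1.0, 0.0], [-0.227, 0.0, -0.974]]
contact_force: [-0.4, -0.3, 0.9]
width: 85.0
finger_force: 0.0
```

{"method": "play_rows", "body": {
  "targets": [
    [[0,0,0],[0,0,0],0.06],
    [[0,0,0],[0,0,0],0.045],
    [[0,0,0],[0,0,0],0.04],
    [[0,0,0],[0,0,0],0.04],
    [[0,0,0],[0,0,0],0.04],
    [[0,0,0],[0,0,0],0.04]
  ]
}}

```text
time: 4.82
tool_pos: [450.7, -29.6, 42.8]
tool_rot: [[-0.974, 0.0, 0.227], [0.001, 1.0, 0.0], [-0.227, 0.0, -0.974]]
contact_force: [-1.9, -1.0, 6.0]
width: 46.8
finger_force: 39.9
```

{"method": "play_rows", "body": {
  "targets": [
    [[0,0,-0.01],[0,0,0],0.04],
    [[0,0,-0.025],[0,0,0],0.04],
    [[0,0,-0.045],[0,0,0],0.04],
    [[0,0,-0.08],[0,0,0],0.04],
    [[0,0,-0.13],[0,0,0],0.04],
    [[0,0,-0.13],[0,0,0],0.04],
    [[0,0,-0.13],[0,0,0],0.04]
  ]
}}

```text
time: 5.7
tool_pos: [420.1, -29.5, 168.1]
tool_rot: [[-0.975, 0.0, 0.224], [0.001, 1.0, 0.0], [-0.224, 0.0, -0.975]]
contact_force: [-1.0, -0.4, -2.4]
width: 47.1
finger_force: 41.6
```

```bash
python3 - <<'E'
from h import *
c=cam('side'); i=cv2.resize(c['image'][100:270,180:360],None,fx=3,fy=3); cv2.imwrite('pics/s3.png',i[:,:,::-1])
s=get_state(); print(s['tool_pos'],s['width'])
step([555,-396.7,150],pose(0,0)); step([555,-396.7,150],pose(-35,0));
E
```

```text
[419.73266615 -29.43119479 167.27429126] 47.068324848570654
shift [-0.1282, -0.3672, 0.0468] turn [0.1766, 0.176, 1.5632] rows 8.5
shift [-0.1282, -0.3672, 0.0468] turn [0.245, 0.127, 2.1703] rows 11.7
```

View pics/s3.png

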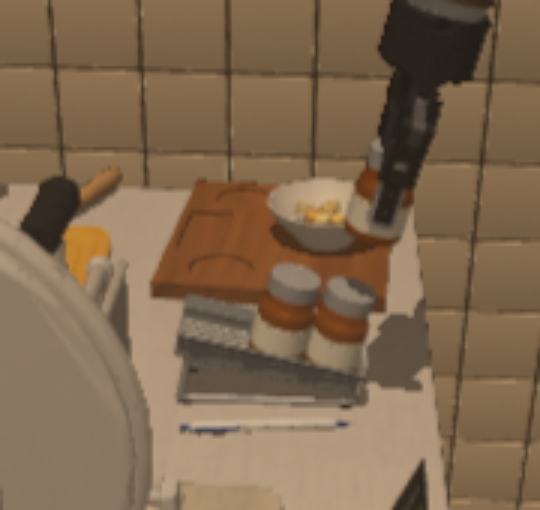

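{"method": "play_rows", "body": {
  "targets": [
    [[-0.128,-0.367,0.047],[0.177,0.176,1.563],0.04],
    [[-0.128,-0.367,0.047],[0.177,0.176,1.563],0.04],
    [[-0.128,-0.367,0.047],[0.177,0.176,1.563],0.04],
    [[-0.128,-0.367,0.047],[0.177,0.176,1.563],0.04],
    [[-0.128,-0.367,0.047],[0.177,0.176,1.563],0.04],
    [[-0.128,-0.367,0.047],[0.177,0.176,1.563],0.04],
    [[-0.128,-0.367,0.047],[0.177,0.176,1.563],0.04],
    [[-0.128,-0.367,0.047],[0.177,0.176,1.563],0.04]
  ]
}}

```text
time: 6.75
tool_pos: [555.1, -397.7, 146.9]
tool_rot: [[-0.074, 0.997, 0.006], [0.997, 0.074, -0.005], [-0.006, 0.006, -1.0]]
contact_force: [0.1, 0.1, -2.4]
width: 46.5
finger_force: 41.7
```

```bash
python3 - <<'E'
from h import *
s=get_state(); print(s['tool_pos'],s['joints'],s['width'])
step([555,-396.7,150],pose(0,0))
E
```

```text
[ 555.07674773 -397.69589646  146.86804098] [-6.21357919e-01  6.45706970e-01  4.11810629e-01  1.32851759e+00
 -7.57076998e-04  8.75789925e-01] 46.4729755477762
shift [0.001, 0.0, -0.0031] turn [0.0062, 0.0057, 0.0736] rows 0.4
```

{"method": "play_rows", "body": {
  "targets": [
    [[0.001,0,0.05],[0.006,0.006,0.074],0.04],
    [[0.001,0,0.09],[0.006,0.006,0.074],0.04],
    [[0.001,0,0.105],[0.006,0.006,0.074],0.04],
    [[0.001,0,0.108],[0.006,0.006,0.074],0.04],
    [[0.001,0,0.108],[0.006,0.006,0.074],0.04],
    [[0.001,0,0.108],[0.006,0.006,0.074],0.04]
  ]
}}

```text
time: 7.5
tool_pos: [558.5, -397.4, 45.6]
tool_rot: [[-0.008, 1.0, 0.009], [1.0, 0.008, -0.006], [-0.006, 0.009, -1.0]]
contact_force: [0.6, -0.1, -2.0]
width: 46.5
finger_force: 41.7
```

```bash
python3 - <<'E'
from h import *
np.set_printoptions(precision=1,suppress=True)
s=get_state(); print(s['tool_pos'],s['contact_force'])
c=cam('side'); i=cv2.resize(c['image'][120:220,200:340],None,fx=4,fy=4,interpolation=2); cv2.imwrite('pics/s4.png',i[:,:,::-1])
for k in models.recognise(c,'jar_front_mid')[:4]: print(k)
step([555,-396.7,31],pose(0,0))
E
```

```text
[ 558.5 -397.4   45.6] [ 0.6 -0.1 -2. ]
{'at': [556.7, -379.5, 73.7], 'p': 0.9}
shift [0.0006, -0.0033, 0.0142] turn [0.0081, 0.0053, 0.0079] rows 0.2
```

View pics/s4.png

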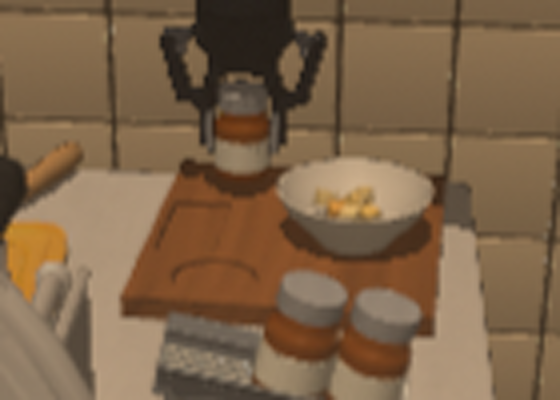

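{"method": "play_rows", "body": {
  "targets": [
    [[0.001,-0.003,0.003],[0.008,0.006,0.008],0.04],
    [[0.001,-0.003,0.006],[0.008,0.006,0.008],0.04],
    [[0.001,-0.003,0.009],[0.008,0.006,0.008],0.04],
    [[0.001,-0.003,0.011],[0.008,0.006,0.008],0.04],
    [[0.001,-0.003,0.012],[0.008,0.006,0.008],0.04],
    [[0.001,-0.003,0.012],[0.008,0.006,0.008],0.04]
  ]
}}

```text
time: 8.35
tool_pos: [554.4, -395.6, 31.3]
tool_rot: [[0.0, 1.0, -0.002], [1.0, -0.0, 0.002], [0.002, -0.002, -1.0]]
contact_force: [-0.3, -0.0, -1.6]
width: 47.1
finger_force: 41.7
```

{"method": "play_rows", "body": {
  "targets": [
    [[-0.001,0.0005,0.001],[0,0,0],0.04],
    [[-0.001,0.0005,0.002],[0,0,0],0.04],
    [[-0.001,0.0005,0.002],[0,0,0],0.04]
  ]
}}

```text
time: 8.72
tool_pos: [554.8, -396.1, 31.0]
tool_rot: [[-0.0, 1.0, -0.002], [1.0, 0.0, 0.003], [0.003, -0.002, -1.0]]
contact_force: [-4.0, 4.9, 6.6]
width: 46.5
finger_force: 42.5
```

{"method": "play_rows", "body": {
  "targets": [
    [[0,0,0],[0,0,0],0.05],
    [[0,0,0],[0,0,0],0.055],
    [[0,0,0],[0,0,0],0.062],
    [[0,0,0],[0,0,0],0.066],
    [[0,0,0],[0,0,0],0.066],
    [[0,0,-0.02],[0,0,0],0.066],
    [[0,0,-0.06],[0,0,0],0.066],
    [[0,0,-0.11],[0,0,0],0.066]
  ]
}}

```text
time: 9.72
tool_pos: [554.3, -396.3, 138.8]
tool_rot: [[0.0, 1.0, -0.005], [1.0, -0.0, 0.004], [0.004, -0.005, -1.0]]
contact_force: [-0.5, -1.0, 0.6]
width: 66.2
finger_force: 0.0
```

```bash
python3 - <<'E'
from h import *
np.set_printoptions(precision=1,suppress=True)
s=get_state(); print(s['tool_pos'],s['width'],s['time'])
step([418,282,180],pose(34,0))
E
```

```text
[ 554.3 -396.3  138.8] 66.18884808270636 9.725
shift [0.6784, -0.1366, -0.0375] turn [-0.0037, -0.0058, -0.5935] rows 11.1
```

{"method": "play_rows", "body": {
  "targets": [
    [[0.05,-0.01,-0.04],[0,0,-0.1],0.085],
    [[0.678,-0.137,-0.038],[0,0,-0.59],0.085],
    [[0.678,-0.137,-0.038],[0,0,-0.59],0.085],
    [[0.678,-0.137,-0.038],[0,0,-0.59],0.085],
    [[0.678,-0.137,-0.038],[0,0,-0.59],0.085],
    [[0.678,-0.137,-0.038],[0,0,-0.59],0.085],
    [[0.678,-0.137,-0.038],[0,0,-0.59],0.085],
    [[0.678,-0.137,-0.038],[0,0,-0.59],0.085]
  ]
}}

```text
time: 10.72
tool_pos: [458.5, 81.9, 179.3]
tool_rot: [[-0.556, 0.831, -0.001], [0.831, 0.556, 0.003], [0.003, 0.001, -1.0]]
contact_force: [1.0, -0.2, -0.1]
width: 85.2
finger_force: 0.0
```

```bash
python3 - <<'E'
from h import *
np.set_printoptions(precision=1,suppress=True)
s=get_state(); print(s['tool_pos'],s['width'],s['time'])
step([418,282,140],pose(34,0))
c=cam('side'); i=cv2.resize(c['image'][120:220,200:340],None,fx=4,fy=4,interpolation=2); cv2.imwrite('pics/s5.png',i[:,:,::-1])
T=cam('top'); P=pts(T); 
Q=P[(abs(P[:,0]-555)<40)&(abs(P[:,1]+397)<40)&(P[:,2]>80)]; print('jar top',Q.mean(0),len(Q),Q.std(0))
Q=P[(abs(P[:,0]-462)<70)&(abs(P[:,1]+302)<70)&(P[:,2]>30)]; print('bowl',cv2.minAreaRect(Q[:,:2].astype(np.float32)))
E
```

```text
[458.5  81.9 179.3] 85.24032629166408 10.725
shift [0.1887, 0.0776, 0.0399] turn [0.0006, -0.0029, -0.0038] rows 3.3
jar top [ 554.  -393.3   87.9] 242 [11.  11.2  2.9]
bowl ((461.9490661621094, -301.79229736328125), (122.579345703125, 122.35179901123047), 47.69049072265625)
```

View pics/s5.png

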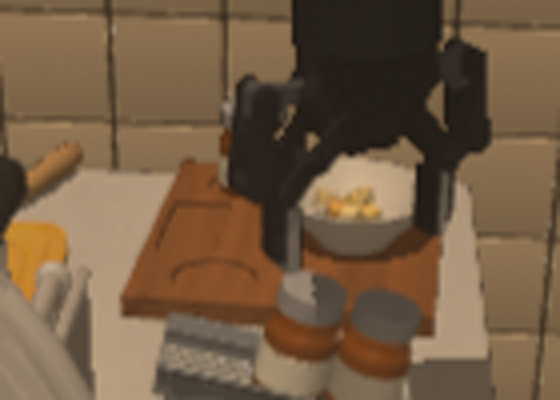

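{"method": "play_rows", "body": {
  "targets": [
    [[0.189,0.078,0.01],[0,-0.003,-0.004],0.085],
    [[0.189,0.078,0.01],[0,-0.003,-0.004],0.085],
    [[0.189,0.078,0.01],[0,-0.003,-0.004],0.085],
    [[0.189,0.078,0.01],[0,-0.003,-0.004],0.085],
    [[0.189,0.078,0.06],[0,-0.003,-0.004],0.085],
    [[0.189,0.078,0.06],[0,-0.003,-0.004],0.085],
    [[0.189,0.078,0.06],[0,-0.003,-0.004],0.085]
  ]
}}

```text
time: 11.7
tool_pos: [419.3, 279.9, 120.5]
tool_rot: [[-0.558, 0.83, -0.0], [0.83, 0.558, -0.0], [0.0, -0.0, -1.0]]
contact_force: [0.8, 1.3, 1.3]
width: 85.1
finger_force: 0.0
```

```bash
python3 - <<'E'
from h import *
np.set_printoptions(precision=1,suppress=True)
s=get_state(); print(s['tool_pos'],s['joints'])
step([418.2,282.2,12],pose(34,0))
c=cam('side'); i=cv2.resize(c['image'][180:380,230:400],None,fx=3,fy=3); cv2.imwrite('pics/s6.png',i[:,:,::-1])
E
```

```text
[419.3 279.9 120.5] [ 0.6  0.3 -0.2  1.1  0.   1.6]
shift [0.0025, 0.0004, 0.1085] turn [-0.0002, -0.0001, -0.0012] rows 1.7
```

View pics/s6.png

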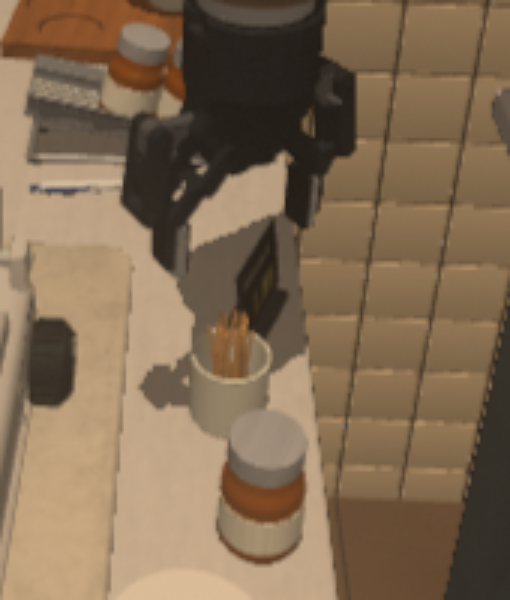

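{"method": "play_rows", "body": {
  "targets": [
    [[0.002,0,0.05],[0,0,0],0.085],
    [[0.002,0,0.085],[0,0,0],0.085],
    [[0.002,0,0.105],[0,0,0],0.085],
    [[0.002,0,0.108],[0,0,0],0.085],
    [[0.002,0,0.108],[0,0,0],0.085],
    [[0.002,0,0.108],[0,0,0],0.06]
  ]
}}

```text
time: 12.5
tool_pos: [418.6, 283.0, 13.1]
tool_rot: [[-0.559, 0.829, 0.002], [0.829, 0.559, 0.002], [0.0, 0.003, -1.0]]
contact_force: [0.1, 0.4, 0.3]
width: 69.3
finger_force: 0.0
```

{"method": "play_rows", "body": {
  "targets": [
    [[0,0,0],[0,0,0],0.052],
    [[0,0,0],[0,0,0],0.045],
    [[0,0,0],[0,0,0],0.042],
    [[0,0,0],[0,0,0],0.042],
    [[0,0,0],[0,0,0],0.042],
    [[0,0,0],[0,0,0],0.042]
  ],
  "squeeze": 30
}}

```text
time: 13.25
tool_pos: [417.9, 282.7, 12.7]
tool_rot: [[-0.56, 0.829, 0.001], [0.829, 0.56, 0.001], [0.0, 0.001, -1.0]]
contact_force: [-0.6, -0.4, 6.2]
width: 50.7
finger_force: 30.6
```

```bash
python3 - <<'E'
from h import *
np.set_printoptions(precision=1,suppress=True)
s=get_state(); print(s['tool_pos'],s['width'],s['contact_force'])
p=np.array(s['tool_pos']); step([566.4,-221,150],pose(-21,0),frm=(p+[0,0,130],np.array(s['tool_rot'])))
E
```

```text
[417.9 282.7  12.7] 50.72039660861868 [-0.6 -0.4  6.2]
shift [-0.5006, -0.1588, -0.0076] turn [0.0011, -0.0008, 0.9604] rows 8.4
```

{"method": "play_rows", "body": {
  "targets": [
    [[0,0,-0.03],[0,0,0],0.042],
    [[0,0,-0.08],[0,0,0],0.042],
    [[0,0,-0.14],[0,0,0],0.042],
    [[0,0,-0.15],[0,0,0],0.042],
    [[0,0,-0.15],[0,0,0],0.042]
  ]
}}

```text
time: 13.88
tool_pos: [417.6, 282.5, 162.0]
tool_rot: [[-0.56, 0.829, 0.001], [0.829, 0.56, 0.001], [0.0, 0.001, -1.0]]
contact_force: [-0.4, -0.4, -1.2]
width: 50.6
finger_force: 31.8
```

{"method": "play_rows", "body": {
  "targets": [
    [[-0.05,-0.016,0.01],[0,0,0.1],0.042],
    [[-0.5,-0.159,0.01],[0,0,0.96],0.042],
    [[-0.5,-0.159,0.01],[0,0,0.96],0.042],
    [[-0.5,-0.159,0.01],[0,0,0.96],0.042],
    [[-0.5,-0.159,0.01],[0,0,0.96],0.042],
    [[-0.5,-0.159,0.01],[0,0,0.96],0.042],
    [[-0.5,-0.159,0.01],[0,0,0.96],0.042],
    [[-0.5,-0.159,0.01],[0,0,0.96],0.042]
  ]
}}

```text
time: 14.88
tool_pos: [554.3, -189.2, 148.3]
tool_rot: [[0.358, 0.934, -0.005], [0.934, -0.358, 0.002], [-0.0, -0.006, -1.0]]
contact_force: [0.5, -0.1, -1.0]
width: 50.6
finger_force: 31.8
```

```bash
python3 - <<'E'
from h import *
np.set_printoptions(precision=1,suppress=True)
s=get_state(); print(s['tool_pos'],s['width'],s['contact_force'])
step([566.4,-221,150],pose(-21,0))
E
```

```text
[ 554.3 -189.2  148.3] 50.557334162185015 [ 0.5 -0.1 -1. ]
shift [-0.0253, 0.0227, -0.0018] turn [-0.0058, 0.0002, 0.0003] rows 0.5
```

{"method": "play_rows", "body": {
  "targets": [
    [[-0.0253,0.0227,0],[-0.006,0,0],0.042],
    [[-0.0253,0.0227,0],[-0.006,0,0],0.042],
    [[-0.0253,0.0227,0.03],[-0.006,0,0],0.042],
    [[-0.0253,0.0227,0.07],[-0.006,0,0],0.042],
    [[-0.0253,0.0227,0.1],[-0.006,0,0],0.042],
    [[-0.0253,0.0227,0.1],[-0.006,0,0],0.042],
    [[-0.0253,0.0227,0.1],[-0.006,0,0],0.042]
  ]
}}

```text
time: 15.75
tool_pos: [567.7, -218.8, 51.6]
tool_rot: [[0.357, 0.934, 0.005], [0.934, -0.357, -0.002], [-0.0, 0.005, -1.0]]
contact_force: [1.1, 0.0, -1.1]
width: 50.4
finger_force: 31.8
```

```bash
python3 - <<'E'
from h import *
np.set_printoptions(precision=1,suppress=True)
s=get_state(); print(s['tool_pos'],s['width'],s['contact_force'])
step([566.4,-221,26],pose(-21,0))
E
```

```text
[ 567.7 -218.8   51.6] 50.3968190190369 [ 1.1  0.  -1.1]
shift [-0.0025, -0.0006, 0.0256] turn [0.0049, 0.0002, 0.0013] rows 0.4
```

{"method": "play_rows", "body": {
  "targets": [
    [[-0.0025,-0.0006,0.006],[0.005,0,0],0.042],
    [[-0.0025,-0.0006,0.012],[0.005,0,0],0.042],
    [[-0.0025,-0.0006,0.018],[0.005,0,0],0.042],
    [[-0.0025,-0.0006,0.022],[0.005,0,0],0.042],
    [[-0.0025,-0.0006,0.024],[0.005,0,0],0.042],
    [[-0.0025,-0.0006,0.0245],[0.005,0,0],0.042],
    [[-0.0025,-0.0006,0.0245],[0.005,0,0],0.042]
  ]
}}

```text
time: 16.62
tool_pos: [566.4, -221.7, 26.9]
tool_rot: [[0.358, 0.934, 0.0], [0.934, -0.358, -0.0], [-0.0, 0.0, -1.0]]
contact_force: [-0.1, 0.3, -1.1]
width: 50.4
finger_force: 31.8
```

{"method": "play_rows", "body": {
  "targets": [
    [[0,0,0.001],[0,0,0],0.042],
    [[0,0,0.002],[0,0,0],0.042],
    [[0,0,0.002],[0,0,0],0.042]
  ]
}}

```text
time: 17.0
tool_pos: [566.5, -221.8, 25.8]
tool_rot: [[0.358, 0.934, 0.001], [0.934, -0.358, -0.001], [-0.0, 0.001, -1.0]]
contact_force: [-1.5, 1.1, 4.7]
width: 50.6
finger_force: 32.2
```

{"method": "play_rows", "body": {
  "targets": [
    [[0,0,0],[0,0,0],0.053],
    [[0,0,0],[0,0,0],0.058],
    [[0,0,0],[0,0,0],0.064],
    [[0,0,0],[0,0,0],0.068],
    [[0,0,0],[0,0,0],0.068],
    [[0,0,-0.02],[0,0,0],0.068],
    [[0,0,-0.06],[0,0,0],0.068],
    [[0,0,-0.12],[0,0,0],0.068]
  ]
}}

```text
time: 18.0
tool_pos: [564.7, -221.0, 143.9]
tool_rot: [[0.358, 0.934, -0.005], [0.934, -0.358, 0.001], [-0.0, -0.005, -1.0]]
contact_force: [1.3, 0.1, 0.0]
width: 67.9
finger_force: 0.0
```

```bash
python3 - <<'E'
from h import *
np.set_printoptions(precision=1,suppress=True)
s=get_state(); print(s['tool_pos'],s['width'],s['joints'])
T=cam('top'); S=cam('side')
for c in (T,S):
  for l in ('picks_mid','card_mid'):
    print(l,[(np.array(k['at']),round(k['p'],2)) for k in models.recognise(c,l)[:2]])
P=pts(T);Q=P[(abs(P[:,0]-397)<50)&(abs(P[:,1]-190)<50)&(P[:,2]>40)]; r=cv2.minAreaRect(Q[:,:2].astype(np.float32));print('card',Q.mean(0),r)
P=pts(S);Q=P[(abs(P[:,0]-397)<50)&(abs(P[:,1]-190)<50)]
for a,b in((3,12),(15,30),(30,45),(45,65)):
    q=Q[(Q[:,2]>a)&(Q[:,2]<b)]; print(a,q.mean(0),cv2.minAreaRect(q[:,:2].astype(np.float32)),len(q))
step([397.5,189,150],pose(-22.6,0))
E
```

```text
[ 564.7 -221.   143.9] 67.9291314272378 [-0.4  0.5  0.2  1.2 -0.   1.6]
picks_mid [(array([396.5, 369.2,  76.8]), 0.74), (array([ 567.6, -212.5,   42.2]), 0.6)]
card_mid [(array([390.2, 191.6,  11.9]), 0.54)]
picks_mid [(array([ 565.6, -204.3,   45.8]), 0.84)]
card_mid [(array([390.5, 198.4,  23.9]), 0.76), (array([ 566.6, -207.4,   48. ]), 0.7)]
card [397.5 189.1  53.6] ((397.3549499511719, 189.09774780273438), (71.73614501953125, 6.050604343414307), 67.67517852783203)
3 [393.4 198.3   6.4] ((394.6292419433594, 190.46429443359375), (71.65564727783203, 30.365541458129883), 65.76594543457031) 166
15 [393.1 193.3  23. ] ((392.3605041503906, 192.0473175048828), (74.84336853027344, 3.9413321018218994), 67.17198181152344) 84
30 [396.4 195.6  37.6] ((393.92877197265625, 190.7270050048828), (76.26422882080078, 4.43625020980835), 66.1517105102539) 84
45 [397.7 191.8  53.9] ((396.68292236328125, 188.888671875), (75.95195007324219, 5.10585355758667), 67.02218627929688) 111
shift [0.323, -0.3038, -0.0058] turn [-0.0017, 0.0003, 0.0283] rows 7.1
```

```bash
cat >> h.py <<'E'
def cpose(psi,th=7):
    p=np.radians(psi); n=np.array([np.cos(p),np.sin(p),0]); k=np.cross([0,0,1],n)
    return Ro.from_rotvec(k*np.radians(th)).as_matrix()@pose(psi)
E
python3 - <<'E'
from h import *
s=get_state(); R=cpose(-22.8); print(R.round(3)); up=-R[:,2]
step(np.array([393,191,16])+120*up,R)
E
```

```text
[[ 0.388  0.915 -0.112]
 [ 0.922 -0.385  0.047]
 [-0.    -0.122 -0.993]]
shift [0.3228, -0.294, 0.0091] turn [0.1204, 0.0023, 0.0317] rows 7.0
```

{"method": "play_rows", "body": {
  "targets": [
    [[0.04,-0.04,-0.03],[0.02,0,0],0.068],
    [[0.323,-0.294,-0.03],[0.12,0.002,0.032],0.06],
    [[0.323,-0.294,-0.03],[0.12,0.002,0.032],0.05],
    [[0.323,-0.294,-0.03],[0.12,0.002,0.032],0.05],
    [[0.323,-0.294,-0.03],[0.12,0.002,0.032],0.05],
    [[0.323,-0.294,-0.03],[0.12,0.002,0.032],0.05],
    [[0.323,-0.294,-0.01],[0.12,0.002,0.032],0.05],
    [[0.323,-0.294,0.009],[0.12,0.002,0.032],0.05]
  ]
}}

```text
time: 19.3
tool_pos: [404.9, 187.9, 134.0]
tool_rot: [[0.382, 0.917, -0.113], [0.924, -0.38, 0.045], [-0.001, -0.121, -0.993]]
contact_force: [-0.6, -1.8, -0.4]
width: 50.4
finger_force: 0.0
```

{"method": "play_rows", "body": {
  "targets": [
    [[0,0,0],[0,0,0],0.05],
    [[0,0,0],[0,0,0],0.05]
  ]
}}

```text
time: 19.55
tool_pos: [407.3, 184.5, 135.3]
tool_rot: [[0.388, 0.915, -0.112], [0.921, -0.386, 0.045], [-0.001, -0.12, -0.993]]
contact_force: [0.1, 0.5, 1.4]
width: 49.9
finger_force: 0.0
```

```bash
python3 - <<'E'
from h import *
s=get_state(); R=cpose(-22.8); up=-R[:,2]; print(s['tool_pos'],s['time'])
step(np.array([393,191,16])+50*up,R);step(np.array([393,191,16]),R)
E
```

```text
[407.30272832 184.5259922  135.33864881] 19.55
shift [0.0005, -0.0011, 0.0704] turn [0.0015, 0.0013, -0.0011] rows 1.1
shift [0.0006, -0.0012, 0.1204] turn [0.0015, 0.0013, -0.0011] rows 1.9
```

{"method": "play_rows", "body": {
  "targets": [
    [[0,-0.001,0.04],[0,0,0],0.05],
    [[0,-0.001,0.055],[0,0,0],0.05],
    [[0,-0.001,0.055],[0,0,0],0.05]
  ]
}}

```text
time: 19.92
tool_pos: [400.3, 186.9, 80.7]
tool_rot: [[0.39, 0.914, -0.112], [0.921, -0.387, 0.045], [-0.002, -0.121, -0.993]]
contact_force: [0.9, -0.3, 0.7]
width: 50.1
finger_force: 0.0
```

```bash
python3 - <<'E'
from h import *
s=get_state(); R=cpose(-22.8); up=-R[:,2]; print(s['tool_pos'],s['time'])
step(np.array([393,191,16]),R)
a=cam('side')['image'][200:340,250:390]; b=cam('top')['image'][190:280,170:280]
i=np.hstack([cv2.resize(a,(400,400),interpolation=2),cv2.resize(b,(400,400),interpolation=2)]); cv2.imwrite('pics/s7.png',i[:,:,::-1])
E
```

```text
[400.27588488 186.88275285  80.73829353] 19.925
shift [0.0011, -0.0004, 0.0653] turn [0.0011, 0.0014, -0.0025] rows 1.0
```

View pics/s7.png

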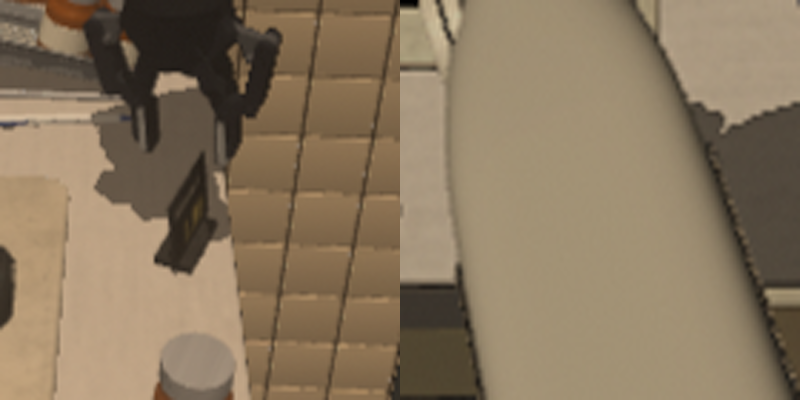

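{"method": "play_rows", "body": {
  "targets": [
    [[0.001,0,0.03],[0,0,0],0.05],
    [[0.001,0,0.05],[0,0,0],0.05],
    [[0.001,0,0.062],[0,0,0],0.05],
    [[0.001,0,0.065],[0,0,0],0.05],
    [[0.001,0,0.065],[0,0,0],0.05],
    [[0.001,0,0.065],[0,0,0],0.05]
  ]
}}

```text
time: 20.78
tool_pos: [394.5, 192.3, 17.4]
tool_rot: [[0.388, 0.915, -0.109], [0.922, -0.385, 0.047], [0.001, -0.118, -0.993]]
contact_force: [0.7, 0.3, -1.0]
width: 49.5
finger_force: 0.0
```

{"method": "play_rows", "body": {
  "targets": [
    [[0,0,0],[0,0,0],0.03],
    [[0,0,0],[0,0,0],0.02],
    [[0,0,0],[0,0,0],0.01],
    [[0,0,0],[0,0,0],0.0],
    [[0,0,0],[0,0,0],0.0],
    [[0,0,0],[0,0,0],0.0],
    [[0,0,0],[0,0,0],0.0]
  ],
  "squeeze": 25
}}

```text
time: 21.65
tool_pos: [393.6, 192.0, 16.6]
tool_rot: [[0.388, 0.915, -0.11], [0.922, -0.385, 0.046], [-0.0, -0.12, -0.993]]
contact_force: [-0.2, 0.7, -0.4]
width: 1.4
finger_force: 28.3
```

{"method": "play_rows", "body": {
  "targets": [
    [[0,0,-0.02],[0,0,0],0.0],
    [[0,0,-0.06],[0,0,0],0.0],
    [[0,0,-0.12],[0,0,0],0.0],
    [[0,0,-0.15],[0,0,0],0.0],
    [[0,0,-0.15],[0,0,0],0.0]
  ]
}}

```text
time: 22.28
tool_pos: [412.3, 185.8, 168.1]
tool_rot: [[0.388, 0.916, -0.104], [0.922, -0.385, 0.048], [0.004, -0.115, -0.993]]
contact_force: [-0.2, 1.1, -1.4]
width: 1.8
finger_force: 28.3
```

```bash
python3 - <<'E'
from h import *
np.set_printoptions(precision=1,suppress=True)
s=get_state(); print(s['tool_pos'],s['width'],s['finger_force'])
c=cam('side'); i=cv2.resize(c['image'][140:340,220:400],None,fx=3,fy=3); cv2.imwrite('pics/s8.png',i[:,:,::-1])
P=pts(c); 
step([589.9,-310.8,150],cpose(-3.7))
E
```

```text
[412.3 185.8 168.1] 1.8052767686018758 28.327974379062653
shift [-0.3878, 0.3568, -0.0264] turn [0.0045, -0.0414, -0.3312] rows 8.4
```

View pics/s8.png

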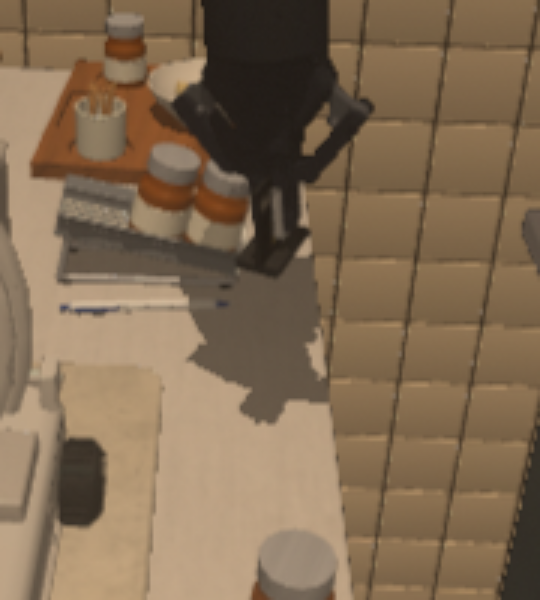

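{"method": "play_rows", "body": {
  "targets": [
    [[-0.04,0.036,-0.01],[0,0,-0.03],0.0],
    [[-0.388,0.357,-0.026],[0.004,-0.041,-0.331],0.0],
    [[-0.388,0.357,-0.026],[0.004,-0.041,-0.331],0.0],
    [[-0.388,0.357,-0.026],[0.004,-0.041,-0.331],0.0],
    [[-0.388,0.357,-0.026],[0.004,-0.041,-0.331],0.0],
    [[-0.388,0.357,-0.026],[0.004,-0.041,-0.331],0.0],
    [[-0.388,0.357,-0.026],[0.004,-0.041,-0.331],0.0],
    [[-0.388,0.357,-0.026],[0.004,-0.041,-0.331],0.0]
  ]
}}

```text
time: 23.32
tool_pos: [574.7, -273.4, 148.1]
tool_rot: [[0.065, 0.99, -0.127], [0.998, -0.064, 0.009], [0.001, -0.127, -0.992]]
contact_force: [1.5, 0.0, 1.1]
width: 2.1
finger_force: 28.3
```

{"method": "play_rows", "body": {
  "targets": [
    [[0,0,0],[0,0,0],0.0],
    [[0,0,0],[0,0,0],0.0]
  ]
}}

```text
time: 23.58
tool_pos: [574.0, -271.5, 148.3]
tool_rot: [[0.065, 0.99, -0.128], [0.998, -0.064, 0.01], [0.001, -0.128, -0.992]]
contact_force: [0.9, 0.6, -0.7]
width: 1.8
finger_force: 28.3
```

```bash
python3 - <<'E'
from h import *
np.set_printoptions(precision=1,suppress=True)
s=get_state(); print(s['tool_pos'],s['width'],s['finger_force'],s['joints'])
step([589.9,-310.8,60],cpose(-3.7)); print(cpose(-3.7))
E
```

```text
[ 574.  -271.5  148.3] 1.796188017506007 28.269586265087128 [-0.4  0.7  0.4  1.5 -0.   1.2]
shift [-0.0383, 0.0296, 0.0852] turn [-0.0061, -0.0015, -0.0004] rows 1.6
[[ 0.1  1.  -0.1]
 [ 1.  -0.1  0. ]
 [-0.  -0.1 -1. ]]
```

{"method": "play_rows", "body": {
  "targets": [
    [[-0.038,0.018,-0.002],[0,0,0],0.0],
    [[-0.038,0.018,-0.002],[0,0,0],0.0],
    [[-0.038,0.0215,0.025],[-0.006,0,0],0.0],
    [[-0.038,0.0265,0.06],[-0.006,0,0],0.0],
    [[-0.038,0.0295,0.085],[-0.006,0,0],0.0],
    [[-0.038,0.0295,0.085],[-0.006,0,0],0.0],
    [[-0.038,0.0295,0.085],[-0.006,0,0],0.0]
  ]
}}

```text
time: 24.45
tool_pos: [592.2, -310.4, 64.4]
tool_rot: [[0.063, 0.991, -0.116], [0.998, -0.063, 0.006], [-0.001, -0.116, -0.993]]
contact_force: [0.0, 0.0, -0.2]
width: 1.4
finger_force: 28.3
```

```bash
python3 - <<'E'
from h import *
np.set_printoptions(precision=1,suppress=True)
s=get_state(); print(s['tool_pos'],s['width'],s['contact_force'])
c=cam('side'); i=cv2.resize(c['image'][130:220,200:340],None,fx=4.5,fy=4.5,interpolation=2); cv2.imwrite('pics/s9.png',i[:,:,::-1])
for k in models.silhouettes(c,'card_mid')[:2]:
    P=pts(c,k['mask']); print(k['p'],len(P),np.percentile(P,[2,50,98],axis=0))
step([589.9,-310.8,30],cpose(-3.7))
E
```

```text
[ 592.2 -310.4   64.4] 1.3778601386509108 [ 0.   0.  -0.2]
0.58 100 [[ 574.5 -330.2   46.2]
 [ 591.4 -290.2   53.4]
 [ 605.7 -233.5   96.3]]
0.19 534 [[468.  -44.6  43.6]
 [489.9 -12.4  79.8]
 [517.9  -3.3 111.3]]
shift [0.0003, 0.0012, 0.0351] turn [0.0074, 0.002, 0.0005] rows 0.6
```

View pics/s9.png

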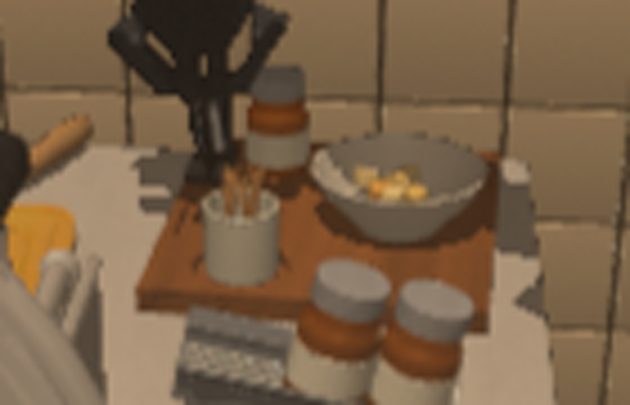

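```bash
python3 - <<'E'
from h import *
for z in (50,40,33,29): step([593,-310.8,z],cpose(-3.7))
E
```

```text
shift [0.0005, 0.002, 0.0149] turn [0.0074, 0.002, 0.0005] rows 0.2
shift [0.0005, 0.0031, 0.0248] turn [0.0074, 0.002, 0.0005] rows 0.4
shift [0.0005, 0.0039, 0.0318] turn [0.0074, 0.002, 0.0005] rows 0.5
shift [0.0005, 0.0044, 0.0357] turn [0.0074, 0.002, 0.0005] rows 0.6
```

{"method": "play_rows", "body": {
  "targets": [
    [[0.0005,0.001,0.007],[0.007,0.002,0],0.0],
    [[0.0005,0.002,0.015],[0.007,0.002,0],0.0],
    [[0.0005,0.0025,0.02],[0.007,0.002,0],0.0],
    [[0.0005,0.003,0.025],[0.007,0.002,0],0.0],
    [[0.0005,0.0035,0.029],[0.007,0.002,0],0.0],
    [[0.0005,0.0037,0.031],[0.007,0.002,0],0.0],
    [[0.0005,0.0037,0.031],[0.007,0.002,0],0.0]
  ]
}}

```text
time: 25.42
tool_pos: [591.6, -310.8, 31.5]
tool_rot: [[0.065, 0.99, -0.124], [0.998, -0.064, 0.009], [0.001, -0.125, -0.992]]
contact_force: [-0.6, -0.8, -0.0]
width: 1.5
finger_force: 28.3
```

{"method": "play_rows", "body": {
  "targets": [
    [[0,0,0.001],[0,0,0],0.0],
    [[0,0,0.002],[0,0,0],0.0],
    [[0,0,0.002],[0,0,0],0.0]
  ]
}}

```text
time: 25.8
tool_pos: [591.3, -310.9, 29.6]
tool_rot: [[0.065, 0.99, -0.124], [0.998, -0.064, 0.009], [0.001, -0.125, -0.992]]
contact_force: [-0.2, -0.2, -0.9]
width: 1.4
finger_force: 28.3
```

{"method": "play_rows", "body": {
  "targets": [
    [[0,0,0.001],[0,0,0],0.0],
    [[0,0,0.0015],[0,0,0],0.0],
    [[0,0,0.0015],[0,0,0],0.0]
  ]
}}

```text
time: 26.18
tool_pos: [591.5, -310.8, 29.5]
tool_rot: [[0.065, 0.99, -0.123], [0.998, -0.064, 0.009], [0.001, -0.124, -0.992]]
contact_force: [-1.9, 1.6, 4.4]
width: 2.0
finger_force: 29.2
```

{"method": "play_rows", "body": {
  "targets": [
    [[0,0,0],[0,0,0],0.008],
    [[0,0,0],[0,0,0],0.018],
    [[0,0,0],[0,0,0],0.03],
    [[0,0,0],[0,0,0],0.036],
    [[0,0,0],[0,0,0],0.036],
    [[0,0,-0.02],[0,0,0],0.036],
    [[0,0,-0.06],[0,0,0],0.036],
    [[0,0,-0.12],[0,0,0],0.036]
  ]
}}

```text
time: 27.18
tool_pos: [604.7, -311.3, 146.0]
tool_rot: [[0.065, 0.99, -0.129], [0.998, -0.064, 0.012], [0.003, -0.129, -0.992]]
contact_force: [1.5, -0.9, -0.6]
width: 35.7
finger_force: 0.0
```

```bash
python3 - <<'E'
from h import *
np.set_printoptions(precision=1,suppress=True)
s=get_state(); print(s['tool_pos'],s['width'],s['joints'])
step([401.5,375.5,170],pose(60,0))
step([401.5,375.5,170],pose(45,0))
E
```

```text
[ 604.7 -311.3  146. ] 35.745222696782264 [-0.5  0.8  0.6  1.5 -0.   1.2]
shift [0.6722, -0.2482, 0.0105] turn [-0.1143, -0.0751, -1.1104] rows 11.5
shift [0.6722, -0.2482, 0.0105] turn [-0.1205, -0.0583, -0.849] rows 11.5
```

```bash
python3 - <<'E'
from h import *
s=get_state(); R=pose(75)
step([440,0,185],R); step([401.5,375.5,150],pose(60),frm=(np.array([440,0,185]),R))
E
```

```text
shift [0.3001, -0.188, -0.0138] turn [-0.1064, -0.0919, -1.3718] rows 7.4
shift [0.1344, 0.3527, 0.035] turn [0.0, 0.0, 0.2618] rows 6.1
```

{"method": "play_rows", "body": {
  "targets": [
    [[0.04,-0.025,-0.02],[-0.014,-0.012,-0.18],0.06],
    [[0.3,-0.188,-0.014],[-0.106,-0.092,-1.372],0.08],
    [[0.3,-0.188,-0.014],[-0.106,-0.092,-1.372],0.08],
    [[0.3,-0.188,-0.014],[-0.106,-0.092,-1.372],0.08],
    [[0.3,-0.188,-0.014],[-0.106,-0.092,-1.372],0.08],
    [[0.3,-0.188,-0.014],[-0.106,-0.092,-1.372],0.08],
    [[0.3,-0.188,-0.014],[-0.106,-0.092,-1.372],0.08],
    [[0.3,-0.188,-0.014],[-0.106,-0.092,-1.372],0.08]
  ]
}}

```text
time: 28.18
tool_pos: [440.6, 0.3, 185.5]
tool_rot: [[-0.967, 0.253, 0.006], [0.253, 0.967, -0.003], [-0.006, -0.001, -1.0]]
contact_force: [-0.2, -0.2, 0.1]
width: 80.0
finger_force: 0.0
```

{"method": "play_rows", "body": {
  "targets": [
    [[0.134,0.353,0.02],[0,0,0.262],0.08],
    [[0.134,0.353,0.02],[0,0,0.262],0.08],
    [[0.134,0.353,0.02],[0,0,0.262],0.08],
    [[0.134,0.353,0.02],[0,0,0.262],0.08],
    [[0.134,0.353,0.02],[0,0,0.262],0.08],
    [[0.134,0.353,0.035],[0,0,0.262],0.08],
    [[0.134,0.353,0.035],[0,0,0.262],0.08],
    [[0.134,0.353,0.035],[0,0,0.262],0.08]
  ]
}}

```text
time: 29.18
tool_pos: [402.5, 375.1, 148.2]
tool_rot: [[-0.867, 0.498, 0.004], [0.498, 0.867, -0.004], [-0.005, -0.002, -1.0]]
contact_force: [-0.2, -0.1, 0.6]
width: 79.8
finger_force: 0.0
```

```bash
python3 - <<'E'
from h import *
np.set_printoptions(precision=1,suppress=True)
s=get_state(); print(s['tool_pos'],s['width'],s['joints'],s['time'])
step([401.5,375.5,60],pose(60)); step([401.5,375.5,18],pose(60))
T=cam('top'); P=pts(T)
def st(n,x,y,r,z0):
    Q=P[(np.hypot(P[:,0]-x,P[:,1]-y)<r)&(P[:,2]>z0)]; print(n,len(Q),Q.mean(0),Q[:,2].max(),cv2.minAreaRect(Q[:,:2].astype(np.float32)))
st('jar',555,-397,35,80); st('cup',566,-221,40,50); st('card',592,-311,48,45); st('bowl',462,-302,75,35); st('front',438,-29,30,85); st('mid',485,-28,30,100)
c=cam('side'); i=np.vstack([cv2.resize(c['image'][130:210,200:340],(700,400),interpolation=2)]); cv2.imwrite('pics/s10.png',i[:,:,::-1])
E
```

```text
[402.5 375.1 148.2] 79.80941841552944 [ 0.8  0.4 -0.   1.2 -0.   1.3] 29.175
shift [0.0015, 0.0, 0.0882] turn [-0.0016, 0.0052, 0.0019] rows 1.4
shift [0.0017, 0.0001, 0.1302] turn [-0.0016, 0.0052, 0.0019] rows 2.1
jar 238 [ 554.2 -393.4   87.8] 95.1331751977104 ((555.1725463867188, -393.8164367675781), (42.11927795410156, 41.96814727783203), 71.431396484375)
cup 183 [ 565.1 -221.3   64.3] 88.33727010881228 ((565.5613403320312, -221.072509765625), (50.21025085449219, 48.86152267456055), 11.86413288116455)
card 160 [ 594.9 -311.1   62.1] 77.17607891490836 ((595.2468872070312, -311.6685485839844), (75.52701568603516, 8.27426815032959), 85.86589813232422)
bowl 1230 [ 466.3 -307.7   47.4] 63.43459918981889 ((462.25592041015625, -302.2616271972656), (122.81680297851562, 122.53295135498047), 88.53675842285156)
front 255 [439.3 -28.5  98.7] 108.22022211993179 ((440.6796875, -27.058712005615234), (49.44145965576172, 41.13450241088867), 36.721778869628906)
mid 247 [483.9 -28.4 109.2] 119.04812202729192 ((482.5406188964844, -27.35025405883789), (41.228729248046875, 46.82805633544922), 55.95924377441406)
```

View pics/s10.png

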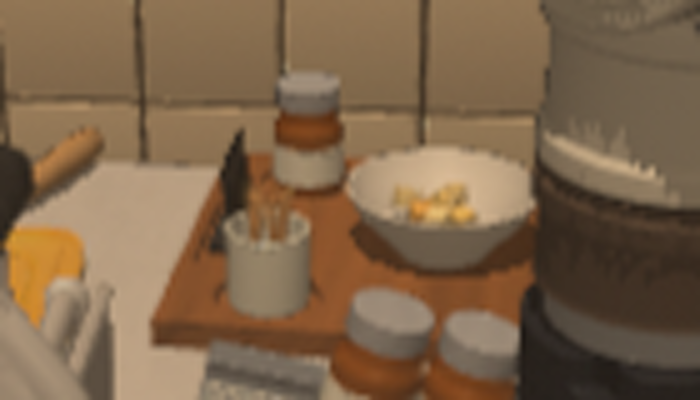

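{"method": "play_rows", "body": {
  "targets": [
    [[0.0015,0,0.05],[0,0.005,0],0.08],
    [[0.0015,0,0.09],[0,0.005,0],0.08],
    [[0.0015,0,0.12],[0,0.005,0],0.08],
    [[0.0015,0,0.13],[0,0.005,0],0.08],
    [[0.0015,0,0.13],[0,0.005,0],0.08],
    [[0.0015,0,0.13],[0,0.005,0],0.08]
  ]
}}

```text
time: 30.02
tool_pos: [403.6, 375.8, 20.5]
tool_rot: [[-0.866, 0.5, 0.002], [0.5, 0.866, 0.002], [-0.001, 0.003, -1.0]]
contact_force: [-0.5, -0.4, 0.5]
width: 80.4
finger_force: 0.0
```

{"method": "play_rows", "body": {
  "targets": [
    [[0,0,0],[0,0,0],0.06],
    [[0,0,0],[0,0,0],0.05],
    [[0,0,0],[0,0,0],0.04],
    [[0,0,0],[0,0,0],0.04],
    [[0,0,0],[0,0,0],0.04],
    [[0,0,0],[0,0,0],0.04]
  ],
  "squeeze": 40
}}

```text
time: 30.78
tool_pos: [402.7, 375.7, 19.7]
tool_rot: [[-0.866, 0.5, 0.001], [0.5, 0.866, 0.001], [-0.001, 0.001, -1.0]]
contact_force: [-0.8, -0.9, 6.4]
width: 46.5
finger_force: 41.9
```

{"method": "play_rows", "body": {
  "targets": [
    [[0,0,-0.03],[0,0,0],0.04],
    [[0,0,-0.08],[0,0,0],0.04],
    [[0,0,-0.14],[0,0,0],0.04],
    [[0,0,-0.17],[0,0,0],0.04],
    [[0,0,-0.17],[0,0,0],0.04],
    [[0,0,-0.17],[0,0,0],0.04]
  ]
}}

```text
time: 31.52
tool_pos: [401.5, 374.6, 187.0]
tool_rot: [[-0.866, 0.5, -0.002], [0.5, 0.866, -0.002], [0.001, -0.003, -1.0]]
contact_force: [0.2, 0.3, -2.1]
width: 46.7
finger_force: 41.9
```

```bash
python3 - <<'E'
from h import *
np.set_printoptions(precision=1,suppress=True)
s=get_state(); print(s['tool_pos'],s['width'],s['time'])
a=np.array([-np.sin(np.radians(13)),0,np.cos(np.radians(13))])
C=np.array([540.4,-27.6,83.8]); up=np.array([a[2],0,-a[0]])
tgt=C-20*a+8*up; print('tgt',tgt)
step([440,0,200],pose(80,6)); step(tgt+90*a,pose(90,13),frm=(np.array([440,0,200]),pose(80,6)))
E
```

```text
[401.5 374.6 187. ] 46.68251992363896 31.525
tgt [552.7 -27.6  66.1]
shift [-0.2206, -0.3053, -0.0123] turn [-0.0387, -0.1001, -0.3483] rows 6.0
shift [-0.0906, -0.0121, 0.0556] turn [-0.0107, -0.1219, -0.1743] rows 1.7
```

{"method": "play_rows", "body": {
  "targets": [
    [[-0.22,-0.305,-0.012],[-0.039,-0.1,-0.348],0.04],
    [[-0.22,-0.305,-0.012],[-0.039,-0.1,-0.348],0.04],
    [[-0.22,-0.305,-0.012],[-0.039,-0.1,-0.348],0.04],
    [[-0.22,-0.305,-0.012],[-0.039,-0.1,-0.348],0.04],
    [[-0.22,-0.305,-0.012],[-0.039,-0.1,-0.348],0.04],
    [[-0.22,-0.305,-0.012],[-0.039,-0.1,-0.348],0.04],
    [[-0.22,-0.305,-0.012],[-0.039,-0.1,-0.348],0.04],
    [[-0.22,-0.305,-0.012],[-0.039,-0.1,-0.348],0.04]
  ]
}}

```text
time: 32.52
tool_pos: [439.1, 1.0, 199.0]
tool_rot: [[-0.979, 0.175, 0.103], [0.176, 0.984, 0.003], [-0.101, 0.021, -0.995]]
contact_force: [0.3, 0.2, -2.3]
width: 46.6
finger_force: 42.2
```

```bash
python3 - <<'E'
from h import *
np.set_printoptions(precision=1,suppress=True)
s=get_state(); print(s['tool_pos'],s['width'],s['time'])
a=np.array([-np.sin(np.radians(13)),0,np.cos(np.radians(13))])
C=np.array([540.4,-27.6,83.8]); up=np.array([a[2],0,-a[0]])
tgt=C-17*a+8*up; print('tgt',tgt)
step(tgt+90*a,pose(90,13))
E
```

```text
[439.1   1.  199. ] 46.56528660355714 32.525
tgt [552.  -27.6  69. ]
shift [-0.0915, -0.0128, 0.0515] turn [-0.0083, -0.1239, -0.1766] rows 1.7
```

{"method": "play_rows", "body": {
  "targets": [
    [[-0.045,-0.006,0.01],[-0.004,-0.06,-0.088],0.04],
    [[-0.0915,-0.0128,0.03],[-0.008,-0.124,-0.177],0.04],
    [[-0.0915,-0.0128,0.0515],[-0.008,-0.124,-0.177],0.04],
    [[-0.0915,-0.0128,0.0515],[-0.008,-0.124,-0.177],0.04],
    [[-0.0915,-0.0128,0.0515],[-0.008,-0.124,-0.177],0.04],
    [[-0.0915,-0.0128,0.0515],[-0.008,-0.124,-0.177],0.04]
  ]
}}

```text
time: 33.28
tool_pos: [533.7, -26.4, 159.9]
tool_rot: [[-0.973, -0.003, 0.23], [-0.003, 1.0, -0.0], [-0.23, -0.001, -0.973]]
contact_force: [0.5, 0.1, -1.0]
width: 46.2
finger_force: 42.2
```

```bash
python3 - <<'E'
from h import *
np.set_printoptions(precision=1,suppress=True)
s=get_state(); print(s['tool_pos'],s['width'],s['time'])
a=np.array([-np.sin(np.radians(13)),0,np.cos(np.radians(13))])
C=np.array([540.4,-27.6,83.8]); up=np.array([a[2],0,-a[0]])
for h in (30,12,0): step(C-17*a+8*up+h*a,pose(90,13))
E
```

```text
[533.7 -26.4 159.9] 46.23836138451033 33.275
shift [0.003, -0.0012, 0.0626] turn [-0.0001, 0.0056, 0.0034] rows 1.0
shift [0.0031, -0.0012, 0.0806] turn [-0.0001, 0.0056, 0.0034] rows 1.3
shift [0.0031, -0.0012, 0.0926] turn [-0.0001, 0.0056, 0.0034] rows 1.5
```

{"method": "play_rows", "body": {
  "targets": [
    [[0.003,-0.0012,0.02],[0,0.0056,0.003],0.04],
    [[0.003,-0.0012,0.05],[0,0.0056,0.003],0.04],
    [[0.003,-0.0012,0.07],[0,0.0056,0.003],0.04],
    [[0.003,-0.0012,0.08],[0,0.0056,0.003],0.04],
    [[0.003,-0.0012,0.08],[0,0.0056,0.003],0.04],
    [[0.003,-0.0012,0.08],[0,0.0056,0.003],0.04]
  ]
}}

```text
time: 34.02
tool_pos: [549.4, -28.5, 81.5]
tool_rot: [[-0.974, 0.001, 0.225], [0.001, 1.0, -0.001], [-0.225, -0.0, -0.974]]
contact_force: [0.1, -0.1, -1.7]
width: 46.6
finger_force: 42.2
```

```bash
python3 - <<'E'
from h import *
np.set_printoptions(precision=1,suppress=True)
s=get_state(); print(s['tool_pos'],s['width'],s['contact_force'])
a=np.array([-np.sin(np.radians(13)),0,np.cos(np.radians(13))])
C=np.array([540.4,-27.6,83.8]); up=np.array([a[2],0,-a[0]])
step(C-17*a+8*up,pose(90,13))
c=cam('side'); i=cv2.resize(c['image'][130:250,200:340],None,fx=4.5,fy=4.5,interpolation=2); cv2.imwrite('pics/s11.png',i[:,:,::-1])
E
```

```text
[549.4 -28.5  81.5] 46.57079226038179 [ 0.1 -0.1 -1.7]
shift [0.0003, 0.0009, 0.0127] turn [-0.0006, 0.0004, -0.001] rows 0.2
```

View pics/s11.png

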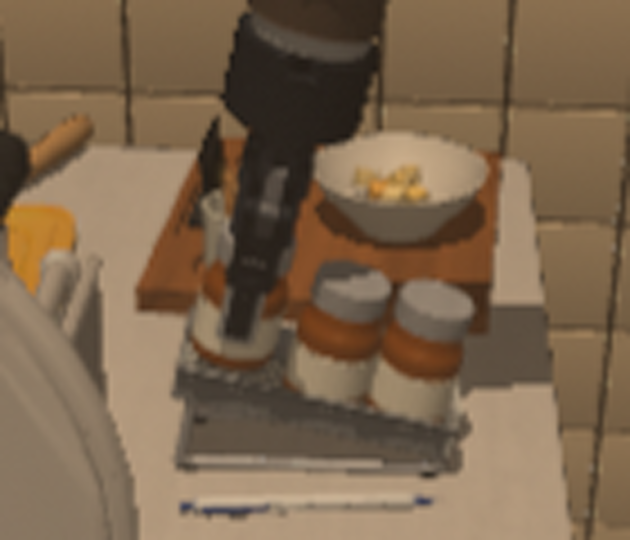

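Jar 3 (at 240,320) hangs parallel over the back of the lane with a small gap to the middle jar (at 340,340); lower it until contact.

{"method": "play_rows", "body": {
  "targets": [
    [[0,0.0009,0.004],[0,0,0],0.04],
    [[0,0.0009,0.007],[0,0,0],0.04],
    [[0,0.0009,0.01],[0,0,0],0.04],
    [[0,0.0009,0.012],[0,0,0],0.04],
    [[0,0.0009,0.013],[0,0,0],0.04],
    [[0,0.0009,0.013],[0,0,0],0.04]
  ]
}}

```text
time: 34.83
tool_pos: [552.0, -27.6, 68.2]
tool_rot: [[-0.974, 0.001, 0.224], [0.001, 1.0, -0.0], [-0.224, -0.0, -0.974]]
contact_force: [-1.2, 0.0, 2.3]
width: 46.6
finger_force: 42.6
```

{"method": "play_rows", "body": {
  "targets": [
    [[0,0,0.0005],[0,0,0],0.05],
    [[0,0,0],[0,0,0],0.056],
    [[0,0,0],[0,0,0],0.064],
    [[0,0,0],[0,0,0],0.07],
    [[0,0,0],[0,0,0],0.07],
    [[0,0,-0.02],[0,0,0],0.07],
    [[0,0,-0.06],[0,0,0],0.07],
    [[0,0,-0.12],[0,0,0],0.07]
  ]
}}

```text
time: 35.83
tool_pos: [523.1, -27.4, 183.9]
tool_rot: [[-0.976, 0.001, 0.219], [0.001, 1.0, -0.0], [-0.219, 0.0, -0.976]]
contact_force: [1.8, -0.3, -0.0]
width: 70.2
finger_force: 0.0
```

```bash
python3 - <<'E'
from h import *
s=get_state(); print(s['tool_pos'])
step([330,150,260],pose(90,13))
E
```

```text
[523.1175281  -27.44383733 183.88576388]
shift [0.1719, 0.1772, -0.1166] turn [-0.0002, -0.006, -0.0011] rows 4.4
```

{"method": "play_rows", "body": {
  "targets": [
    [[0.02,0.02,-0.04],[0,0,0],0.07],
    [[0.172,0.177,-0.117],[0,0,0],0.07],
    [[0.172,0.177,-0.117],[0,0,0],0.07],
    [[0.172,0.177,-0.117],[0,0,0],0.07],
    [[0.172,0.177,-0.117],[0,0,0],0.07],
    [[0.172,0.177,-0.117],[0,0,0],0.07]
  ]
}}

```text
time: 36.58
tool_pos: [329.8, 151.7, 261.1]
tool_rot: [[-0.974, -0.005, 0.225], [-0.005, 1.0, 0.002], [-0.225, 0.001, -0.974]]
contact_force: [0.6, -0.1, -0.5]
width: 70.3
finger_force: 0.0
```

```bash
python3 - <<'E'
from h import *
np.set_printoptions(precision=1,suppress=True)
T=cam('top'); P=pts(T)
def st(n,x,y,r,z0):
    Q=P[(np.hypot(P[:,0]-x,P[:,1]-y)<r)&(P[:,2]>z0)]; print(n,len(Q),Q.mean(0) if len(Q) else '')
st('jar',555,-397,35,80); st('cup',566,-221,40,50); st('card',592,-311,48,45); st('bowl',462,-302,75,35); st('front',438,-29,26,85); st('mid',485,-28,26,100); st('back',532,-28,26,110)
c=cam('side')
a=cv2.resize(T['image'][145:250,270:470],(780,300),interpolation=2)[:, :400]; a=cv2.resize(T['image'][145:250,270:470],(400,300)); b=cv2.resize(c['image'][130:250,200:360],(400,300))
cv2.imwrite('pics/s12.png',np.hstack([a,b])[:,:,::-1])
E
```

```text
jar 243 [ 553.9 -393.3   88. ]
cup 179 [ 565.7 -221.4   64.4]
card 168 [ 594.9 -310.3   61.4]
bowl 1253 [ 466.6 -308.    46.9]
front 240 [438.1 -28.8  98.4]
mid 240 [484.6 -28.4 109.6]
back 240 [531.  -26.7 120. ]
```

View pics/s12.png

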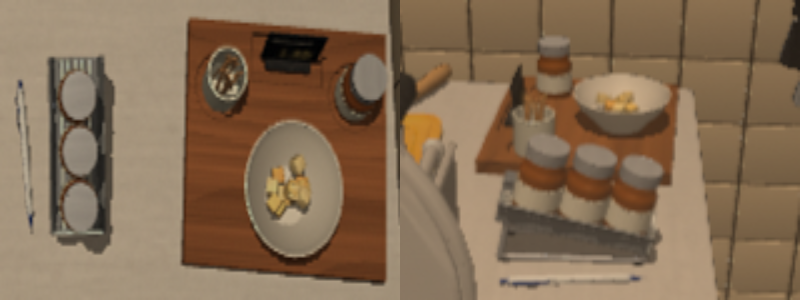

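```bash
python3 -c "
from station import order; print(order.finish_job())"
```

```text
the job is handed in; nothing more can be done
None
```

The job is handed in: the oldest jar is in the right well, the picks in the left well and the card in the groove. The new jar is last in the feeder behind the two older ones, and the bowl has not moved. The last images showed everything upright and in place, at about 37 s on the robot's clock.

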